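Fetch the pacifier clip from behind the nightstand things

ROBOT

A 6-joint arm with a two-finger parallel gripper is mounted at the origin on the work surface. World frame = base frame: x ahead of the robot, y to its left, z up, the work surface at z = 0. Lengths are in m, angles in degrees, forces in N, time in s.
With the tool pointing down it reaches from about 0.375 to 0.9 m from the base axis. Payload 3.1 kg.
Tool frame: the origin (TCP) lies at the very end of the fingers, on their centre line; the grasp point (between the pads) lies 19 mm behind it; z points along the fingers, y is the line along which they close (so a half turn about z gives the same grasp; the last joint's range is limited). The gripper opens to 87 mm and grips with 3 to 60 N. Pads are 19 mm wide; open, the fingers measure 117 mm over their backs; the gripper's body (75 mm by 190 mm) begins 51 mm behind the grasp point.
Start: joints at [-80.3, 30.224, 82.088, -0, 67.689, -10.227], TCP at [0.213, -0.588, 0.186] pointing down, gripper open.
Joint ranges: [-176.69, 176.69], [-43.24, 126.21], [12.49, 139.97], [-82, 262], [0, 151.66], [-163.58, 163.58]. Speed limits (degrees/s): [159.86, 159.86, 180, 180, 180, 180].

INTERFACE

Orientations are given as a 3x3 rotation matrix whose columns are the frame's x, y, z axes.
In Python, from rig import bot, imaging gives the robot as it stands.
- The arm moves only by the tool drive_tool, never from a script. Its argument "deltas" is text: rows parted by semicolons, each of 5 numbers parted by spaces: the finger opening in mm, from 0 to 87, then the shift along the world's x, y, z in mm, then the turn about the world's z in rad. In form: jaw dx dy dz twist; .... A call has 1 to 12 rows; each row is the pose to reach, as a shift and turn from the pose commanded when the call began; what a row does not reach only later rows make up. A row lasts 1/10 s, in which the tool goes at most 50 mm and 8.59 degrees, less where a joint would pass 70% of its speed; a pose out of reach is approached as far as the arm can. A call with a gripper value outside its range is refused whole. The fingers move at their own pace and stop on an object; the grip force is fixed at half the most. Time passes only in rows, so rows that repeat a pose let the fingers close. It gives the time, the measured TCP pose, the force, the opening and the grip force at its end, in the units of the state.
- bot.read_state(): the state, without advancing time (a new reading comes with each control period).
- imaging.capture(name): name is "scene" or "side" or "wrist"; returns the picture (384x512x3 uint8, red, green, blue); there is no depth.
- imaging.camera_model(name): a dict with "fx", "fy", "cx", "cy" (pixels), "T" (4x4, takes a point from camera to world coordinates). Camera axes: x right, y down, z forward; pixel columns grow to the right and rows downward; lengths in m; the calibration is good to about 2 mm. The wrist camera is an equidistant fisheye: a pixel r from the principal point sees the ray r / f radians off the axis. A picture is of the moment at which its call begins: read the wrist's pose just before it. camera_model takes no time and is no camera call; for the wrist camera it gives the pose at the moment of the call.
- bot.hand_in(): hands the job in; it is judged then, once.
The state is a dict: "time_s": time; "joint_positions": joint angles; "qvel": joint speeds; "tau": joint torques, N m; "position": TCP position; "tcp_rot": TCP orientation; "force": force on the tool from outside, world axes, zero at the start; "moment": the same for the moment, N m; "opening": opening from 0.0 (shut) to 1.0 (fully open); "grasp_force": force on a finger pad.
Only numpy, scipy, OpenCV 4.12 (cv2) and the standard library are available. Lean on these libraries where they do the work, as an engineer would, in place of code of your own. Each camera call takes 0.05 s, during which the arm holds its last target. There are 200 camera calls.

TASK

The pacifier clip lies on the wooden tray, hemmed in by the rabbit figurine, the stacking cup and the sippy cup. First stand all three of them aside on the cork mat, then take the clip and lay it inside the open part of the wooden box, and only then put the three back on the tray, each upright on the very spot where it stood at the start. Tip nothing over, and leave the cream jar, the book and the rattle where they are.

Things in the scene. Friction and masses are not known exactly. Their poses are not given: they have to be found in the camera images.
- rabbit: Loose white ceramic sitting rabbit, 54 wide, 94 high, 0.13 to 0.25 kg; one of the three on the tray (which spot varies). Origin: centre of its underside, z up; it looks to its own -x. The head is a round drum on the origin's axis, 44 in diameter, sides upright from 54 to 68 above the origin: grasp it there, across any direction. Ears above, up to 94.
- stack_cup: Loose orange plastic stacking cup, upright, mouth up, 80 high, about 0.05 kg; 52 in diameter at the foot, 57 at 70 above the origin, then a rim band 60 in diameter from 72 to 80; wall 3. Origin: centre of its underside, z up. Grasp across the outside at about 62 above the origin. One of the three on the tray.
- sippy_cup: Loose stainless steel sippy cup, upright, 96 high, about 0.2 kg: straight steel body 58 in diameter up to 74, white plastic lid 59 in diameter from 74 to 84, a 16 wide spout to 96, 14 off the axis to its own -x. Origin: centre of its underside, z up. Grasp across the steel at about 62 above the origin. One of the three on the tray.
- clip: Loose white plastic pacifier clip lying flat on the tray between and behind the three, 52 long (own x), 22 wide (own y), 15.5 high, about 0.02 kg, with a small steel wire loop at its +x end reaching 36 from the origin. Origin: centre of its underside, z up. Grasp across its 22 width. It does not open.
- tray: Fixed wooden tray, 190 (own x) by 200 (own y), turned up to 0.6 rad; floor 8 and rim 16 above the nightstand. Origin: centre of its underside. The three things stand at its side spots (28, 54), (28, -54) and front spot (-45, 0), each marked by a flush pale 76 disc; the clip near (40, 0), roughly along x. Most finger room: close along its x at the side spots, along its y at the front spot.
- mat: Fixed flat cork mat, the side area, 280 (own x) by 140 (own y), 4 thick, empty at the start, to the left or right of the tray. Origin: centre of its underside, so its top is 4 above the origin. Room for the three in a row along its x.
- box: Fixed small wooden box, 40 high, 180 long (own x) by 130 (own y), on the other side of the tray from the mat; its sliding lid is slid open to its own +x. Origin: on its underside, below the middle of the open part, which inside spans -60 to 60 in own x and -58 to 58 in own y; inner floor 5 above the origin, walls 7 thick; the fixed lid (top 38 high) covers own x 60 to 185.
- cream_jar: Bystander, loose closed jar, 56 in diameter, 45 high, beyond the tray. Origin: centre of its underside.
- book: Bystander, loose yellow board book lying flat, 84 square, 20 thick, beyond the tray. Origin: centre of its underside.
- rattle: Bystander, loose wooden dumbbell rattle lying beyond the tray, 110 long, 40 wide, 16 high. Origin: centre of its underside.
Things that resemble listed ones, but are neither listed nor needed, are in the scene too. Of the things like the stack_cup, leave any that is blue or purple; of the rest the smaller one is meant.

How it is judged:
By the outcome, as a careful person would: the job done as asked, in the order asked, and still so for the second after the job is handed in, with the robot touching nothing.
It also fails if it takes over 144 s, if anything falls off the work surface, if the arm or the gripper's body presses on something with over 40 N, if the wrist force passes 120 N, or if a joint passes its speed limit or range.

## Working session

There is one attempt and no reset: what is moved stays moved. The work goes in short steps, Python scripts to look and compute and a tool call to move; the robot and the scene stay as the last step left them, time stands still between calls to the robot, and variables do not carry over. Pictures are saved under pics/ and viewed, at most 14 in all, crops included, and the job is handed in when it is done.

Besides the shell and the picture viewer there is one more tool, called after "Emit:" in YAML: its name, and indented under it one key for each argument. drive_tool: Moves the arm, as the interface text tells. Its arguments: {"type":"object","properties":{"deltas":{"type":"string"}},"required":["deltas"]}

```bash
mkdir -p pics; python3 - <<'E'
from rig import bot, imaging
import cv2,numpy as np
for n in ("scene","side"):
    im=imaging.capture(n); m=imaging.camera_model(n)
    cv2.imwrite(f"pics/{n}0.png",cv2.resize(im[...,::-1],(800,600),interpolation=cv2.INTER_CUBIC)); np.save(f"pics/{n}0.npy",im)
    print(n,m["fx"],m["fy"],m["cx"],m["cy"],np.round(m["T"],3).tolist())
s=bot.read_state();print(s["time_s"],s["position"],np.round(s["tcp_rot"],3).tolist(),s["opening"])
E
```

```text
scene 347.50815071908454 347.50815071908454 249.47756091690638 190.8598356243514 [[-0.699, 0.526, -0.483, 0.956], [0.715, 0.514, -0.474, 0.35], [-0.001, -0.677, -0.736, 0.577], [0.0, 0.0, 0.0, 1.0]]
side 403.7836037197784 403.7836037197784 252.41387785039518 193.3701745126953 [[-0.991, -0.075, 0.113, 0.488], [-0.134, 0.672, -0.729, 0.693], [-0.021, -0.737, -0.675, 0.677], [0.0, 0.0, 0.0, 1.0]]
0.1 [ 0.21290151 -0.58682349  0.18475435] [[0.94, 0.341, -0.0], [0.341, -0.94, 0.002], [0.0, -0.002, -1.0]] 1.0000696265316618
```

View pics/scene0.png

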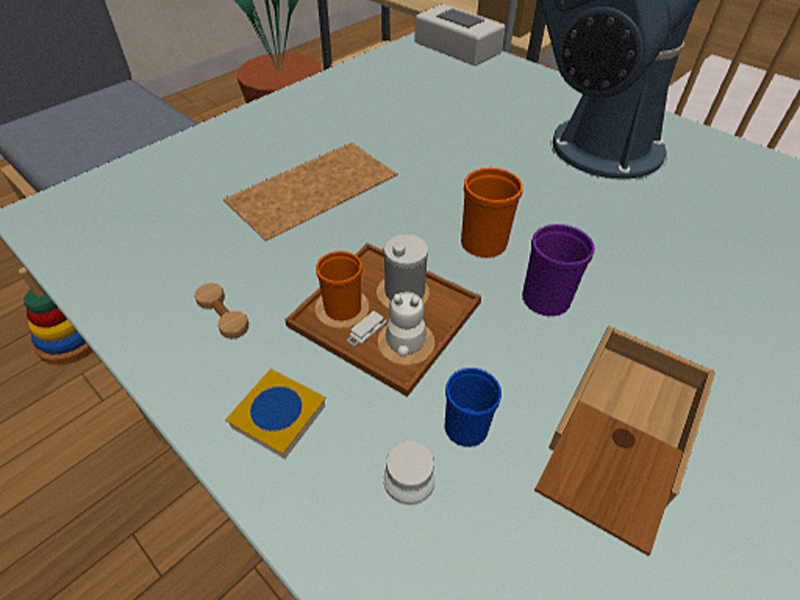

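View pics/side0.png

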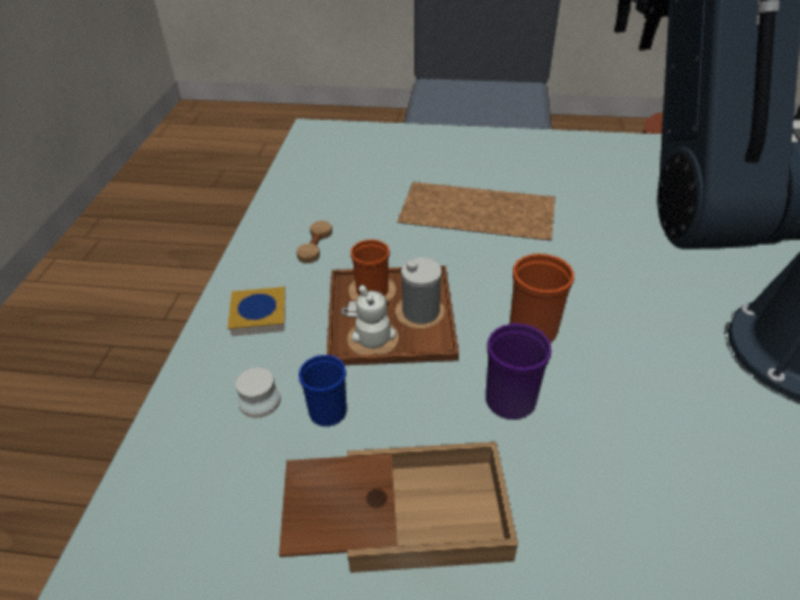

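Scene (800x600): mat corners (225,200),(354,144),(397,175),(266,238); tray corners (368,244),(480,298),(407,390),(287,322); orange cup at (340,285), sippy at (405,270), rabbit at (406,325), clip at (367,328), box open end (610,328)-(714,372). The side view agrees: the sippy is at the front spot, the small orange cup and the rabbit at the side spots.

```bash
cat > h.py <<'E'
from rig import bot, imaging
import numpy as np, cv2
from scipy.optimize import least_squares
K=1.5625
def ray(n,u,v,k=K):
    m=imaging.camera_model(n); T=np.array(m["T"])
    d=np.array([((u+.5)/k-.5-m["cx"])/m["fx"],((v+.5)/k-.5-m["cy"])/m["fy"],1])
    return T[:3,3],T[:3,:3]@d
def at(n,u,v,z,k=K):
    o,d=ray(n,u,v,k); return (o+d*(z-o[2])/d[2])[:2]
def rect(pts,loc,x0):
    # fit pose x,y,yaw: pts world xy, loc local xy
    def f(p):
        c,s=np.cos(p[2]),np.sin(p[2]); return (p[:2]+np.array(loc)@np.array([[c,s],[-s,c]])-pts).ravel()
    r=least_squares(f,x0); return r.x, np.round(r.fun.reshape(-1,2)*1000,1)
E
python3 - <<'E'
from h import *
np.set_printoptions(precision=4,suppress=True)
t=[at("scene",*p,.016) for p in [(368,244),(480,298),(407,390),(287,322)]]+[at("side",*p,.016) for p in [(450,267),(457,357),(329,360),(331,269)]]
print(np.array(t))
m=[at("scene",*p,.004) for p in [(225,200),(354,144),(397,175),(266,238)]]+[at("side",*p,.004) for p in [(412,184),(555,193),(552,236),(400,222)]]
print(np.array(m))
b=[at("scene",*p,.04) for p in [(610,328),(714,372)]]+[at("side",*p,.04) for p in [(497,443),(515,550)]]
print(np.array(b), "lid edge",at("scene",583,403,.038),at("scene",680,447,.038),at("side",392,455,.038),at("side",398,550,.038))
for n,a,b_,z in [("stack",(340,262),(370,251),.088),("sippylid",(406,246),(421,268),.092),("rabhead",(406,313),(371,304),.07),("clip",(367,328),(349,310),.02)]:
    print(n,at("scene",*a,z),at("side",*b_,z))
E
```

```text
[[ 0.5296 -0.1168]
 [ 0.4987  0.0776]
 [ 0.6814  0.1083]
 [ 0.7159 -0.0817]
 [ 0.5196 -0.1161]
 [ 0.4958  0.0831]
 [ 0.675   0.1095]
 [ 0.7143 -0.0897]]
[[ 0.6137 -0.385 ]
 [ 0.337  -0.3557]
 [ 0.3533 -0.224 ]
 [ 0.6245 -0.254 ]
 [ 0.6131 -0.3819]
 [ 0.3349 -0.3774]
 [ 0.3472 -0.2366]
 [ 0.6202 -0.2508]]
[[0.4436 0.2406]
 [0.4185 0.3637]
 [0.4394 0.239 ]
 [0.4188 0.3703]] lid edge [0.5641 0.2741] [0.5394 0.3776] [0.5623 0.2694] [0.54   0.3844]
stack [ 0.6344 -0.0578] [ 0.6394 -0.0531]
sippylid [ 0.5548 -0.0145] [ 0.5578 -0.0162]
rabhead [0.6269 0.0538] [0.6227 0.045 ]
clip [0.6498 0.0057] [0.665  0.0087]
```

```bash
python3 - <<'E'
from h import *
np.set_printoptions(precision=4,suppress=True)
L=np.array([(-95,-100),(-95,100),(95,100),(95,-100)])/1000
t=[at("scene",*p,.016) for p in [(368,244),(480,298),(407,390),(287,322)]]+[at("side",*p,.016) for p in [(450,267),(457,357),(329,360),(331,269)]]
p,r=rect(np.array(t),np.vstack([L,L]),[.6,0,.17]);print("tray",p,r.tolist())
c,s=np.cos(p[2]),np.sin(p[2])
for q in [(28,54),(28,-54),(-45,0),(40,0)]: print(q,p[:2]+np.array([c*q[0]-s*q[1],s*q[0]+c*q[1]])/1000)
M=np.array([(140,-70),(-140,-70),(-140,70),(140,70)])/1000
m=[at("scene",*p,.004) for p in [(225,200),(354,144),(397,175),(266,238)]]+[at("side",*p,.004) for p in [(412,184),(555,193),(552,236),(400,222)]]
p,r=rect(np.array(m),np.vstack([M,M]),[.48,-.3,0]);print("mat",p,r.tolist())
B=np.array([(-67,-65),(-67,65)]*2+[(60,-58),(60,58)]*2)/1000
b=[at("scene",*p,.04) for p in [(610,328),(714,372)]]+[at("side",*p,.04) for p in [(497,443),(515,550)]]+[at("scene",583,403,.038),at("scene",680,447,.038),at("side",392,455,.038),at("side",398,550,.038)]
p,r=rect(np.array(b),B,[.5,.3,.2]);print("box",p,r.tolist())
print("blue rim",at("scene",473,385,.08),at("side",323,370,.08),"foot",at("scene",470,432,0),"purple foot",at("scene",550,300,0),at("side",512,405,0),"big foot",at("scene",485,245,0), at("side",535,330,0))
E
```

```text
tray [ 0.6038 -0.0032  0.1607] [[-3.6, -0.3], [-4.7, 2.7], [0.1, 2.4], [-2.3, -5.1], [6.4, -1.0], [-1.8, -2.8], [6.6, 1.2], [-0.7, 3.0]]
(28, 54) [0.6228 0.0546]
(28, -54) [ 0.6401 -0.0521]
(-45, 0) [ 0.5594 -0.0104]
(40, 0) [0.6433 0.0032]
mat [ 0.4805 -0.3082 -0.074 ] [[1.3, -3.4], [-1.3, -11.9], [-7.3, -4.0], [0.8, 5.2], [1.9, -6.4], [0.8, 9.8], [-1.2, 8.6], [5.1, 2.1]]
box [0.4942 0.3155 0.1898] [[-2.9, -1.5], [-2.3, 3.1], [1.2, 0.1], [-2.7, -3.6], [-0.0, -4.2], [2.8, 6.2], [1.8, 0.5], [2.1, -0.6]]
blue rim [0.6581 0.1827] [0.6608 0.1835] foot [0.6642 0.1944] purple foot [0.4184 0.1444] [0.4174 0.147 ] big foot [0.3893 0.0046] [ 0.3829 -0.0001]
```

Emit:
drive_tool:
  deltas: "87 0 0 50 0; 87 20 30 114 0.1; 87 40 65 114 0.25; 87 60 100 114 0.4; 87 80 140 114 0.5; 87 100 180 114 0.65; 87 125 220 114 0.8; 87 150 260 114 0.95; 87 175 300 114 1.1; 87 200 340 114 1.25; 87 225 380 114 1.4; 87 250 420 114 1.4"

```text
time_s: 1.3
position: [0.4634, -0.1656, 0.2994]
tcp_rot: [[-0.178, 0.984, -0.001], [0.984, 0.178, 0.0], [0.0, -0.0, -1.0]]
force: [0.7, -0.6, -0.1]
opening: 0.999
grasp_force: 0.0
```

Emit:
drive_tool:
  deltas: "87 35 40 0 0; 87 70 80 0 0; 87 105 120 0 0; 87 127 160 0 -0.018; 87 127 160 0 -0.018; 87 127 160 0 -0.018"

```text
time_s: 1.9
position: [0.5899, -0.0061, 0.2987]
tcp_rot: [[-0.162, 0.987, -0.002], [0.987, 0.162, -0.0], [0.0, -0.002, -1.0]]
force: [0.3, -0.3, 0.0]
opening: 1.001
grasp_force: 0.0
```

```bash
cat >> h.py <<'E'
def wsave(tag):
    m=imaging.camera_model("wrist"); im=imaging.capture("wrist")
    np.savez(f"pics/{tag}.npz",im=im,T=np.array(m["T"]),f=m["fx"],c=[m["cx"],m["cy"]])
    cv2.imwrite(f"pics/{tag}.png",cv2.resize(im[...,::-1],(800,600),interpolation=cv2.INTER_CUBIC))
def wat(tag,u,v,z,k=K):
    d=np.load(f"pics/{tag}.npz"); q=np.array([(u+.5)/k-.5,(v+.5)/k-.5])-d["c"]; r=np.hypot(*q); a=r/d["f"]
    w=d["T"][:3,:3]@np.array([*(q/max(r,1e-9)*np.sin(a)),np.cos(a)]); o=d["T"][:3,3]
    return (o+w*(z-o[2])/w[2])[:2]
E
python3 -c "
from h import *
wsave('w1'); m=imaging.camera_model('wrist'); print(m['fx'],m['cx'],m['cy'],np.round(m['T'],3).tolist()); print(bot.read_state()['position'])"
```

```text
297.3186396354542 257.1629868446363 187.5897433086835 [[0.987, 0.154, 0.047, 0.576], [0.161, -0.94, -0.3, 0.076], [-0.002, 0.304, -0.953, 0.497], [0.0, 0.0, 0.0, 1.0]]
[ 0.58938462 -0.00741293  0.29896493]
```

View pics/w1.png

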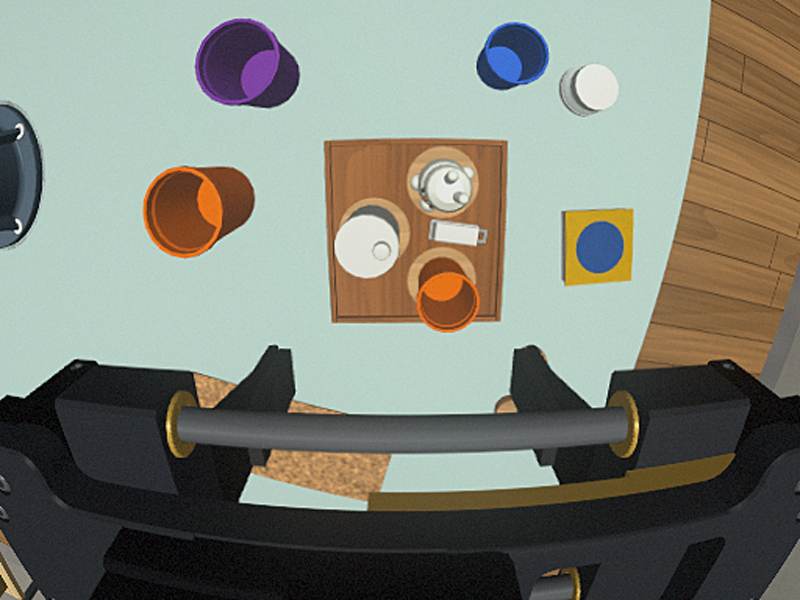

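The overhead wrist view shows the whole tray, corners about (324,141),(507,141),(500,321),(332,321); sippy lid (366,247), cup rim (448,301), rabbit (446,187), clip (457,233). I enlarge it to get exact edges.

```bash
python3 -c "
from h import *
im=np.load('pics/w1.npz')['im'][84:216,200:332]
cv2.imwrite('pics/c1.png',cv2.resize(im[...,::-1],(594,594),interpolation=cv2.INTER_CUBIC))"
```

```text
(no output)
```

View pics/c1.png

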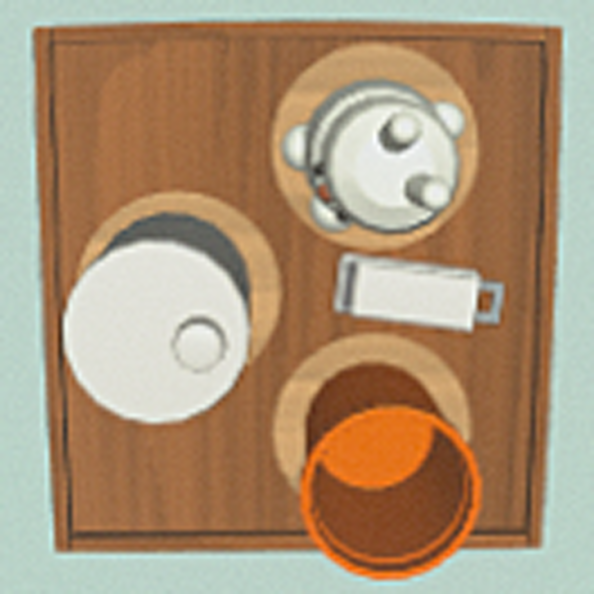

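```bash
python3 - <<'E'
from h import *
np.set_printoptions(precision=4,suppress=True)
P=lambda u,v,z: wat("w1",u+900,v+378,z,4.5)
L=np.array([(-95,100),(95,100),(95,-100),(-95,-100)])/1000
p,r=rect(np.array([P(34,28,.016),P(562,28,.016),P(541,548,.016),P(57,551,.016)]),L,[.6,0,.16]);print("tray",p,r.tolist())
c,s=np.cos(p[2]),np.sin(p[2])
for q in [(28,54),(28,-54),(-45,0),(40,0)]: print(q,p[:2]+np.array([c*q[0]-s*q[1],s*q[0]+c*q[1]])/1000)
print("stack",P(392,493,.088),"sippy",P(156,331,.092),"rab head",P(393,164,.076),"rab disc",P(375,146,.008))
cl=[P(345,254,.0235),P(478,270,.0235),P(473,331,.0235),P(336,312,.0235)]
print("clip",rect(np.array(cl),np.array([(-26,11),(26,11),(26,-11),(-26,-11)])/1000,[.64,0,.1]))
w=lambda u,v,z:wat("w1",u,v,z)
print("blue",w(517,52,.08),"bigorange",w(183,212,.11),"purple",w(238,62,.11),"mat?",w(197,373,.004))
E
```

```text
tray [ 0.6046 -0.0064  0.1711] [[-0.5, 0.6], [0.5, 0.9], [0.6, -0.5], [-0.6, -1.0]]
(28, 54) [0.623  0.0515]
(28, -54) [ 0.6414 -0.0549]
(-45, 0) [ 0.5603 -0.0141]
(40, 0) [0.644  0.0004]
stack [ 0.6407 -0.0527] sippy [ 0.558  -0.0114] rab head [0.6226 0.0506] rab disc [0.6225 0.0517]
clip (array([0.6423, 0.0029, 0.0486]), array([[-1.5,  0.1],
       [ 2. , -0. ],
       [ 0.4,  0.4],
       [-1. , -0.5]]))
blue [0.6617 0.1867] bigorange [ 0.3882 -0.0007] purple [0.4248 0.1361] mat? [ 0.3592 -0.2264]
```

Emit:
drive_tool:
  deltas: "87 30 -25 0 0.01; 87 51 -45 -30 0.01; 87 51 -45 -75 0.01; 87 51 -45 -120 0.01; 87 51 -45 -165 0.01; 87 51 -45 -205 0.01; 87 51 -45 -235 0.01; 87 51 -45 -249 0.01; 87 51 -45 -249 0.01; 87 51 -45 -249 0.01"

```text
time_s: 2.95
position: [0.6419, -0.0538, 0.052]
tcp_rot: [[-0.167, 0.986, 0.002], [0.986, 0.167, -0.001], [-0.001, 0.002, -1.0]]
force: [0.3, -0.8, 0.6]
opening: 1.0
grasp_force: 0.0
```

Emit:
drive_tool:
  deltas: "40 0 0 0 0; 40 0 0 0 0; 40 0 0 0 0; 40 0 0 0 0; 40 0 0 0 0; 40 0 0 0 0; 40 0 0 0 0; 40 0 0 0 0"

```text
time_s: 3.75
position: [0.6369, -0.053, 0.0523]
tcp_rot: [[-0.17, 0.985, -0.009], [0.985, 0.17, -0.001], [0.001, -0.009, -1.0]]
force: [-9.0, -1.9, 15.8]
opening: 0.474
grasp_force: 7.5
```

The jaw reads 41 mm, narrower than the cup; I look before going on.

```bash
python3 -c "
from h import *
wsave('w2'); s=bot.read_state(); print(s['opening'],s['grasp_force'],s['force'],s['moment'])"
```

```text
0.4716356904460228 7.559279948472977 [-9.05496789 -2.15696436 14.57127456] [-0.42665168  1.8504817  -0.00531276]
```

View pics/w2.png

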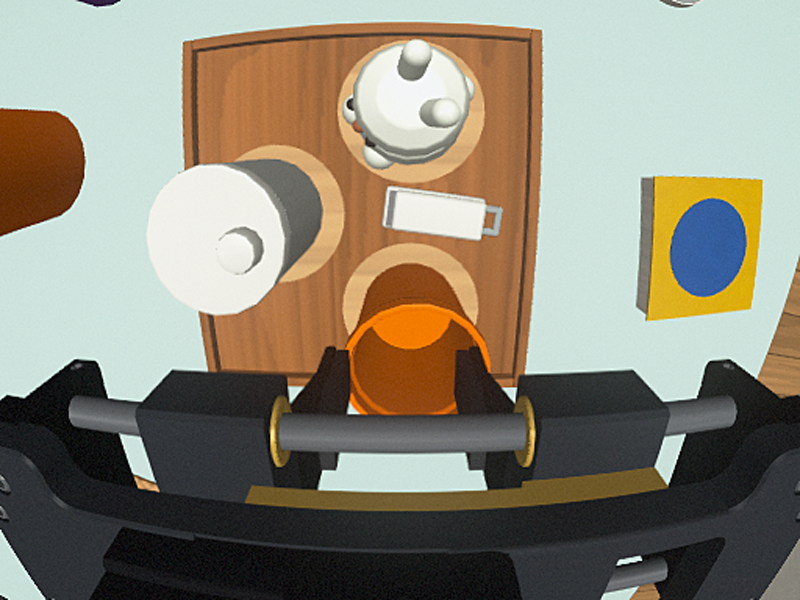

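```bash
python3 -c "
from h import *
im=np.load('pics/w2.npz')['im'][170:320,195:335]
cv2.imwrite('pics/c2.png',cv2.resize(im[...,::-1],(560,600),interpolation=cv2.INTER_CUBIC))
print(wat('w2',419,362,.088), wat('w2',410,295,.008))
sc=imaging.capture('scene')[110:270,150:350]; cv2.imwrite('pics/c3.png',cv2.resize(sc[...,::-1],(750,600),interpolation=cv2.INTER_CUBIC))"
```

```text
[ 0.64271148 -0.04713187] [ 0.6395818  -0.04604744]
```

View pics/c2.png

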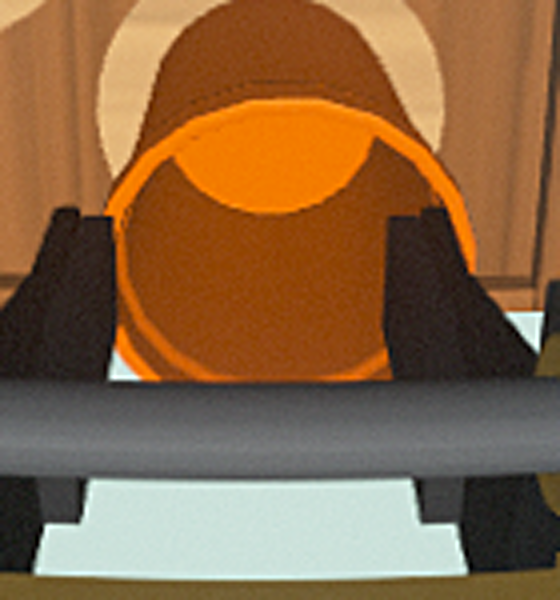

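View pics/c3.png

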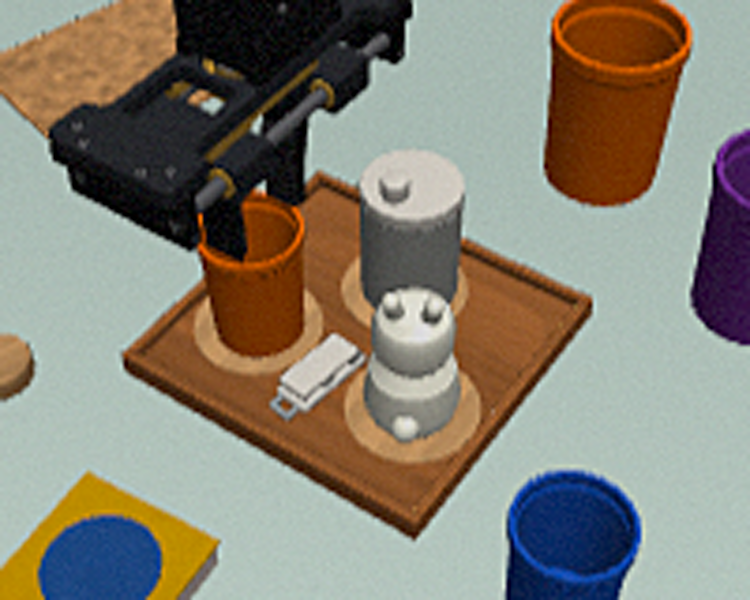

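The +x finger seems to have gone into the cup wall from the rim side, seen inside the mouth in both views; the cup is still upright. I ease the jaw a little and watch the force.

Emit:
drive_tool:
  deltas: "46 0 0 0 0; 46 0 0 0 0; 46 0 0 0 0"

```text
time_s: 4.15
position: [0.6383, -0.0529, 0.0519]
tcp_rot: [[-0.169, 0.986, -0.006], [0.986, 0.169, -0.001], [0.0, -0.006, -1.0]]
force: [-6.7, -1.7, 9.5]
opening: 0.522
grasp_force: 4.8
```

Emit:
drive_tool:
  deltas: "56 0 0 0 0; 56 0 0 0 0; 56 0 0 0 0"

```text
time_s: 4.45
position: [0.6419, -0.0525, 0.0516]
tcp_rot: [[-0.168, 0.986, 0.002], [0.986, 0.168, -0.0], [-0.001, 0.002, -1.0]]
force: [0.3, 0.3, 5.9]
opening: 0.631
grasp_force: 2.8
```

```bash
python3 -c "
from h import *
m=wsave('w3'); im=np.load('pics/w3.npz')['im'][170:320,195:335]
a=cv2.resize(im[...,::-1],(400,428),interpolation=cv2.INTER_CUBIC)
sc=imaging.capture('scene')[150:230,195:270]; b=cv2.resize(sc[...,::-1],(400,428),interpolation=cv2.INTER_CUBIC)
cv2.imwrite('pics/c4.png',np.hstack([a,b]))"
```

```text
(no output)
```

View pics/c4.png

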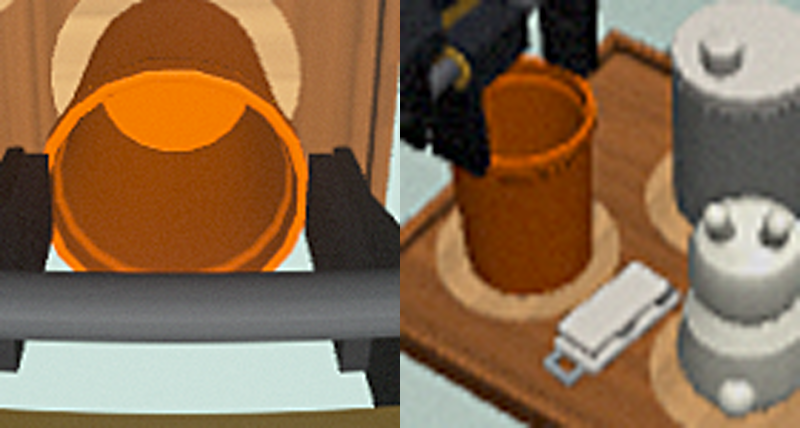

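Opened to 55 mm, the fingers lie properly outside both sides of the undamaged, upright cup (rim from (42,160) to (308,170) in the left half): a tight jaw command squeezes into the soft wall. I fit the rim circle to re-centre before gripping gently.

```bash
python3 - <<'E'
from h import *
k=400/140
pts=np.array([wat("w3",u+195*k,v+170*k,.088,k) for u,v in [(60,120),(100,86),(140,73),(175,69),(210,72),(245,84),(285,120),(303,150)]])
f=lambda p:np.hypot(*(pts-p[:2]).T)-p[2]
r=least_squares(f,[.64,-.05,.03]);print(r.x,np.round(r.fun*1000,1))
print(least_squares(lambda p:f([*p,.03]),[.64,-.05]).x)
E
```

```text
[ 0.64051809 -0.05295013  0.0296205 ] [ 0.1  0.1 -0.3 -0.2  0.1  0.4 -0.1 -0. ]
[ 0.64052456 -0.05340055]
```

Emit:
drive_tool:
  deltas: "53 0 0 0 0; 53 0 0 0 0; 53 0 0 0 0; 53 0 0 10 0; 53 0 0 25 0; 53 0 0 50 0; 53 0 0 80 0; 53 0 0 110 0; 53 0 0 120 0; 53 0 0 120 0"

```text
time_s: 5.55
position: [0.6425, -0.0528, 0.173]
tcp_rot: [[-0.168, 0.986, 0.005], [0.986, 0.168, -0.001], [-0.002, 0.004, -1.0]]
force: [0.4, -0.2, 0.2]
opening: 0.607
grasp_force: 0.0
```

```bash
python3 -c "
from h import *
m=wsave('w4'); im=np.load('pics/w4.npz')['im']
a=cv2.resize(im[...,::-1],(400,300),interpolation=cv2.INTER_AREA)
sc=imaging.capture('scene')[60:240,80:320]; b=cv2.resize(sc[...,::-1],(400,300),interpolation=cv2.INTER_CUBIC)
cv2.imwrite('pics/c5.png',np.hstack([a,b]))"
```

```text
(no output)
```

View pics/c5.png

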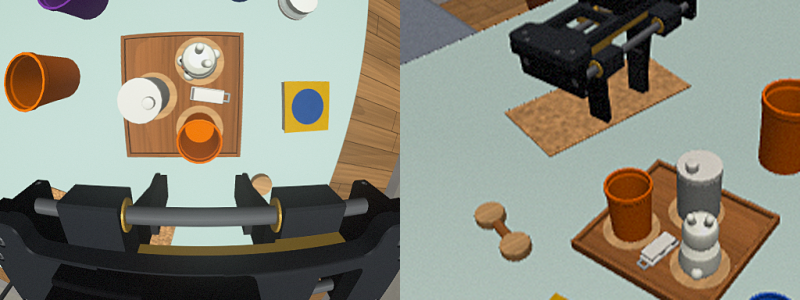

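The cup slipped out and still stands on its disc; the fingertips (c5, right half, at about (600,122) and (653,98)) look higher than thought. I check the TCP against its image.

```bash
python3 - <<'E'
from h import *
m=imaging.camera_model("scene");T=np.linalg.inv(np.array(m["T"]))
def pr(p):
    q=T[:3,:3]@p+T[:3,3]; return np.round([m["fx"]*q[0]/q[2]+m["cx"],m["fy"]*q[1]/q[2]+m["cy"]],1)
t=np.array([.6425,-.0528,.173]);y=np.array([.986,.168,0])
for dz in (0,.01,.02,.03):
    for a in (.0265,.0415,-.0265,-.0415): print(dz,a,pr(t+a*y+[0,0,dz]))
im=imaging.capture("scene")[95:150,180:250]
cv2.imwrite("pics/c6.png",cv2.resize(im[...,::-1],(700,550),interpolation=cv2.INTER_CUBIC))
E
```

```text
0 0.0265 [203.5 145.1]
0 0.0415 [198.1 149.6]
0 -0.0265 [221.6 130.1]
0 -0.0415 [226.4 126.2]
0.01 0.0265 [203.  140.8]
0.01 0.0415 [197.5 145.3]
0.01 -0.0265 [221.3 125.8]
0.01 -0.0415 [226.2 121.8]
0.02 0.0265 [202.4 136.3]
0.02 0.0415 [196.8 140.8]
0.02 -0.0265 [221.  121.4]
0.02 -0.0415 [225.9 117.4]
0.03 0.0265 [201.8 131.7]
0.03 0.0415 [196.2 136.2]
0.03 -0.0265 [220.6 116.9]
0.03 -0.0415 [225.6 112.9]
```

View pics/c6.png

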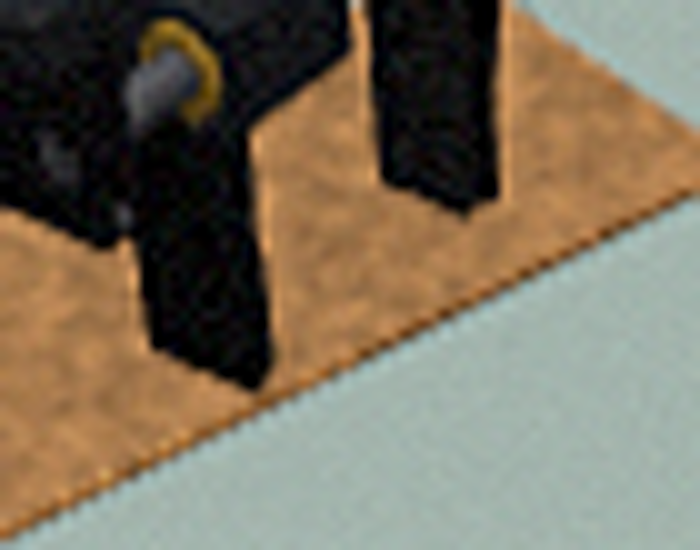

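```bash
python3 - <<'E'
from h import *
m=imaging.camera_model("scene");T=np.linalg.inv(np.array(m["T"]))
def pr(p):
    q=T[:3,:3]@p+T[:3,3]; return np.array([m["fx"]*q[0]/q[2]+m["cx"],m["fy"]*q[1]/q[2]+m["cy"]])
s=bot.read_state();t=s["position"];R=s["tcp_rot"];y=R[:,1];x=R[:,0];h=s["opening"]*.0435;print(t,h)
def f(p,full=True):
    o=p[:3];th=p[3]; c=t+o; b=.0095*x
    P=[(c+(h+th)*y+b,(206,134)),(c+(h+th)*y-b,(195.2,129.5)),(c+h*y+b,(207,131.7)),(c-h*y+b,(226.5,116.5)),(c-h*y-b,(218.2,113.5)),(c-(h+th)*y+b,(229.8,115))]
    return np.concatenate([pr(a)-q for a,q in P])
r=least_squares(f,[0,0,.02,.008]);print(np.round(r.x*1000,1),np.round(r.fun,1))
E
```

```text
[ 0.63978391 -0.05224007  0.16901314] 0.026622950926728062
[11.2 15.1 50.6  6.2] [-1.   0.1  1.   0.5  0.4  0.4  0.3 -0.1  0.1 -0.7 -0.8 -0.3]
```

Both cameras (fingertip spacing in the wrist view and tip height in the scene view) agree that the real fingertips sit about 28 mm above the reported TCP, so I was pinching the rim. I go 28 mm deeper.

Emit:
drive_tool:
  deltas: "87 0 0 0 0; 87 0 0 0 0; 87 0 0 -40 0; 87 0 0 -80 0; 87 0 0 -110 0; 87 0 0 -130 0; 87 0 0 -140 0; 87 0 0 -147 0; 87 0 0 -147 0; 87 0 0 -147 0"

```text
time_s: 6.7
position: [0.6419, -0.0527, 0.0246]
tcp_rot: [[-0.168, 0.986, 0.002], [0.986, 0.168, -0.0], [-0.001, 0.002, -1.0]]
force: [-0.5, 0.1, -0.2]
opening: 0.997
grasp_force: 0.0
```

Emit:
drive_tool:
  deltas: "62 0 0 0 0; 62 0 0 0 0; 62 0 0 0 0; 52 0 0 0 0; 52 0 0 0 0; 52 0 0 0 0; 52 0 0 0 0; 52 0 0 0 0"

```text
time_s: 7.5
position: [0.6412, -0.0526, 0.024]
tcp_rot: [[-0.168, 0.986, 0.0], [0.986, 0.168, -0.0], [-0.0, 0.0, -1.0]]
force: [-0.8, -1.0, 3.1]
opening: 0.662
grasp_force: 29.9
```

Emit:
drive_tool:
  deltas: "52 0 0 15 0; 52 0 0 45 0; 52 0 0 85 0; 52 0 0 120 0; 52 -10 -30 130 0.13; 52 -20 -65 130 0.27; 52 -30 -100 130 0.41; 52 -40 -135 130 0.55; 52 -50 -170 130 0.69; 52 -60 -200 130 0.83; 52 -70 -230 130 0.97; 52 -76 -261 130 1.11"

```text
time_s: 8.7
position: [0.5641, -0.3145, 0.1543]
tcp_rot: [[-0.959, 0.282, -0.0], [0.282, 0.959, 0.0], [0.0, 0.0, -1.0]]
force: [0.3, 0.6, -0.9]
opening: 0.672
grasp_force: 30.0
```

Emit:
drive_tool:
  deltas: "52 0 0 0 0.1; 52 0 0 0 0.21; 52 0 0 -40 0.21; 52 0 0 -80 0.21; 52 0 0 -105 0.21; 52 0 0 -120 0.21; 52 0 0 -128 0.21; 52 0 0 -133 0.21; 52 0 0 -133 0.21; 52 0 0 -133 0.21"

```text
time_s: 9.7
position: [0.5659, -0.3142, 0.0219]
tcp_rot: [[-0.997, 0.082, 0.002], [0.082, 0.997, -0.001], [-0.002, -0.001, -1.0]]
force: [0.7, -1.4, -0.3]
opening: 0.67
grasp_force: 30.0
```

```bash
python3 -c "
from h import *
for i in range(2):
  sc=imaging.capture('scene')
b=sc[60:180,120:280]; a=imaging.capture('side')[90:210,200:360]
f=lambda x:cv2.resize(x[...,::-1],(400,300),interpolation=cv2.INTER_CUBIC)
cv2.imwrite('pics/c7.png',np.hstack([f(b),f(a)]))"
```

View pics/c7.png

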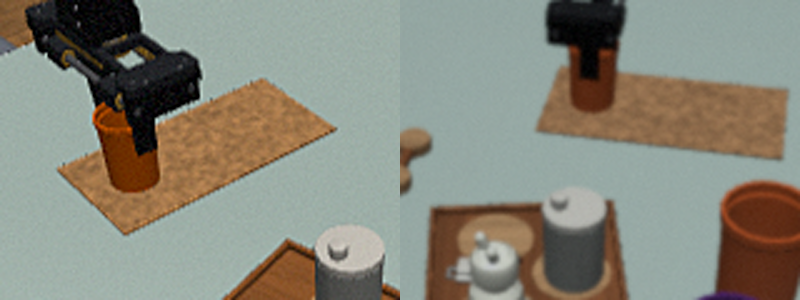

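The cup stands inside the mat near its far end, (132,185) left half. Release, then go to the sippy.

Emit:
drive_tool:
  deltas: "52 0 0 -1 0; 70 0 0 -1 0; 87 0 0 -1 0; 87 0 0 -1 0; 87 0 0 -1 0; 87 0 0 30 0; 87 0 0 70 0; 87 0 0 110 0; 87 0 0 135 0; 87 0 40 135 0.08; 87 0 80 135 0.16; 87 0 120 135 0.253"

```text
time_s: 11.05
position: [0.5649, -0.1926, 0.1561]
tcp_rot: [[-0.985, -0.173, 0.001], [-0.173, 0.985, -0.0], [-0.001, -0.0, -1.0]]
force: [0.3, 0.2, -0.4]
opening: 1.0
grasp_force: 0.0
```

Emit:
drive_tool:
  deltas: "87 -2 45 0 0; 87 -4 90 0 0; 87 -6 135 0 0; 87 -6 181 0 0; 87 -6 181 0 0; 87 -6 181 -40 0; 87 -6 181 -80 0; 87 -6 181 -110 0; 87 -6 181 -125 0; 87 -6 181 -133 0; 87 -6 181 -133 0; 87 -6 181 -133 0"

```text
time_s: 12.25
position: [0.5599, -0.0131, 0.0233]
tcp_rot: [[-0.985, -0.17, 0.002], [-0.17, 0.985, -0.0], [-0.001, -0.001, -1.0]]
force: [0.1, 0.3, 0.5]
opening: 1.0
grasp_force: 0.0
```

Emit:
drive_tool:
  deltas: "64 0 0 0 0; 64 0 0 0 0; 64 0 0 0 0; 52 0 0 0 0; 52 0 0 0 0; 52 0 0 0 0; 52 0 0 0 0; 52 0 0 0 0"

```text
time_s: 13.05
position: [0.5592, -0.0127, 0.023]
tcp_rot: [[-0.985, -0.171, 0.0], [-0.171, 0.985, -0.0], [-0.0, -0.0, -1.0]]
force: [-0.0, -0.2, 4.0]
opening: 0.659
grasp_force: 29.4
```

Emit:
drive_tool:
  deltas: "52 0 0 15 0; 52 0 0 45 0; 52 0 0 85 0; 52 0 0 120 0; 52 0 -40 130 -0.1; 52 -10 -85 130 -0.2; 52 -35 -125 130 -0.253; 52 -60 -165 130 -0.253; 52 -85 -205 130 -0.253; 52 -110 -240 130 -0.253; 52 -140 -270 130 -0.253; 52 -163 -289 130 -0.253"

```text
time_s: 14.25
position: [0.394, -0.3031, 0.1519]
tcp_rot: [[-0.997, 0.083, -0.001], [0.083, 0.997, 0.001], [0.001, 0.001, -1.0]]
force: [-0.5, 0.4, -3.0]
opening: 0.655
grasp_force: 29.5
```

Emit:
drive_tool:
  deltas: "52 0 0 0 0; 52 0 0 -40 0; 52 0 0 -80 0; 52 0 0 -105 0; 52 0 0 -120 0; 52 0 0 -128 0; 52 0 0 -133 0; 52 0 0 -133 0; 52 0 0 -134 0; 52 0 0 -134 0"

```text
time_s: 15.25
position: [0.3966, -0.3019, 0.0191]
tcp_rot: [[-0.997, 0.082, 0.001], [0.082, 0.997, -0.001], [-0.001, -0.001, -1.0]]
force: [-0.2, 0.4, -2.7]
opening: 0.655
grasp_force: 29.5
```

Emit:
drive_tool:
  deltas: "52 0 0 -1 0; 52 0 0 -1.5 0; 52 0 0 -1.5 0"

```text
time_s: 15.55
position: [0.3965, -0.302, 0.0189]
tcp_rot: [[-0.997, 0.082, 0.001], [0.082, 0.997, -0.001], [-0.001, -0.001, -1.0]]
force: [-1.1, 0.9, 8.8]
opening: 0.657
grasp_force: 29.2
```

Emit:
drive_tool:
  deltas: "70 0 0 0 0; 87 0 0 0 0; 87 0 0 0 0; 87 0 0 0 0; 87 0 0 35 0; 87 0 0 75 0; 87 0 0 115 0; 87 0 0 135 0; 87 30 30 135 -0.14; 87 60 60 135 -0.28; 87 90 95 135 -0.42; 87 115 130 135 -0.56"

```text
time_s: 16.75
position: [0.51, -0.1742, 0.1521]
tcp_rot: [[-0.807, 0.59, 0.001], [0.59, 0.807, -0.0], [-0.001, 0.0, -1.0]]
force: [1.1, 0.2, 0.1]
opening: 0.996
grasp_force: 0.0
```

Emit:
drive_tool:
  deltas: "87 25 40 0 -0.14; 87 45 80 0 -0.28; 87 65 120 0 -0.42; 87 85 160 0 -0.56; 87 105 200 0 -0.7; 87 112 223 0 -0.758; 87 112 223 0 -0.758; 87 112 223 -40 -0.758; 87 112 223 -80 -0.758; 87 112 223 -110 -0.758; 87 112 223 -122 -0.758; 87 112 223 -130 -0.758"

```text
time_s: 17.95
position: [0.62, 0.0472, 0.021]
tcp_rot: [[-0.186, 0.983, -0.002], [0.983, 0.186, 0.0], [0.0, -0.002, -1.0]]
force: [0.1, 0.7, 0.8]
opening: 1.0
grasp_force: 0.0
```

Emit:
drive_tool:
  deltas: "64 0 0 0 0; 64 0 0 0 0; 64 0 0 0 0; 40 0 0 0 0; 40 0 0 0 0; 40 0 0 0 0; 40 0 0 0 0; 40 0 0 0 0; 40 0 0 0 0"

```text
time_s: 18.85
position: [0.6218, 0.048, 0.0226]
tcp_rot: [[-0.187, 0.982, 0.002], [0.982, 0.187, -0.0], [-0.0, 0.002, -1.0]]
force: [2.3, 0.3, 2.1]
opening: 0.496
grasp_force: 30.0
```

Emit:
drive_tool:
  deltas: "40 0 0 15 0; 40 0 0 45 0; 40 0 0 85 0; 40 0 0 120 0; 40 -10 -40 135 0.13; 40 -20 -80 135 0.27; 40 -30 -120 135 0.4; 40 -45 -160 135 0.53; 40 -60 -200 135 0.66; 40 -75 -240 135 0.79; 40 -90 -270 135 0.92; 40 -90 -270 135 0.92"

```text
time_s: 20.05
position: [0.5281, -0.2257, 0.1573]
tcp_rot: [[-0.893, 0.45, -0.002], [0.45, 0.893, -0.001], [0.002, -0.002, -1.0]]
force: [0.6, 0.5, -2.2]
opening: 0.489
grasp_force: 30.0
```

Emit:
drive_tool:
  deltas: "40 -20 -40 0 0.13; 40 -52 -86 0 0.26; 40 -52 -86 0 0.38; 40 -52 -86 -40 0.38; 40 -52 -86 -80 0.38; 40 -52 -86 -110 0.38; 40 -52 -86 -125 0.38; 40 -52 -86 -133 0.38; 40 -52 -86 -138 0.38; 40 -52 -86 -138 0.38; 40 -52 -86 -138 0.38"

```text
time_s: 21.15
position: [0.4794, -0.3085, 0.0202]
tcp_rot: [[-0.997, 0.083, 0.001], [0.083, 0.997, -0.001], [-0.001, -0.001, -1.0]]
force: [-0.3, 0.0, -1.9]
opening: 0.495
grasp_force: 30.0
```

Emit:
drive_tool:
  deltas: "40 0 0 -1 0; 40 0 0 -1.5 0; 40 0 0 -1.5 0; 40 0 0 -1.5 0"

```text
time_s: 21.55
position: [0.4792, -0.3085, 0.0185]
tcp_rot: [[-0.997, 0.083, 0.001], [0.083, 0.997, -0.001], [-0.001, -0.001, -1.0]]
force: [-0.5, 1.4, 4.5]
opening: 0.494
grasp_force: 30.0
```

Emit:
drive_tool:
  deltas: "60 0 0 0 0; 75 0 0 0 0; 75 0 0 0 0; 75 0 0 40 0; 75 0 0 85 0; 75 0 0 130 0; 75 10 40 150 0.133; 75 30 85 150 0.133; 75 45 130 150 0.133; 75 60 175 150 0.133; 75 75 220 150 0.133; 75 80 265 150 0.133"

```text
time_s: 22.75
position: [0.5601, -0.0415, 0.1676]
tcp_rot: [[-0.999, -0.05, 0.002], [-0.05, 0.999, -0.0], [-0.002, -0.0, -1.0]]
force: [0.1, 0.3, -0.2]
opening: 0.86
grasp_force: 0.0
```

Emit:
drive_tool:
  deltas: "75 6 44 0 0; 75 6 44 0 0; 75 6 44 0 0"

```text
time_s: 23.05
position: [0.5645, 0.0019, 0.1673]
tcp_rot: [[-0.999, -0.053, -0.001], [-0.053, 0.999, -0.0], [0.001, -0.0, -1.0]]
force: [1.0, 0.2, -0.1]
opening: 0.862
grasp_force: 0.0
```

```bash
python3 - <<'E'
from h import *
wsave("w5"); d=np.load("pics/w5.npz"); im=d["im"]; hsv=cv2.cvtColor(im,cv2.COLOR_RGB2HSV)
mask=((hsv[...,1]<40)&(hsv[...,2]>150)).astype(np.uint8)
n,lab,st,ce=cv2.connectedComponentsWithStats(mask)
for i in range(1,n):
    if st[i,4]>150:
        print(st[i],ce[i],wat("w5",*ce[i],.0235,1))
        if 150<st[i,4]<6000:
            ys,xs=np.where(lab==i); P=np.array([wat("w5",a,b,.0235,1) for a,b in zip(xs,ys)]).astype(np.float32)
            r=cv2.minAreaRect(P*1000); print(r, np.round(cv2.boxPoints(r),1).tolist())
f=im; a=cv2.resize(f[...,::-1],(600,450)); sc=imaging.capture('scene')[40:200,100:300]
b=cv2.resize(sc[...,::-1],(200,160)); c=np.zeros((450,200,3),np.uint8); c[:160]=b
cv2.imwrite("pics/c8.png",np.hstack([a,c])); s=bot.read_state();print(s["position"],s["tcp_rot"][:,1])
E
```

```text
[    0     0   512   262 69419] [246.05328512 109.54820726] [ 0.49657135 -0.01379405]
[ 27  83  22  36 349] [37.14326648 99.16045845] [ 0.47744757 -0.30705159]
((478.4229431152344, -306.62420654296875), (50.8121223449707, 42.03579330444336), 0.6109558343887329) [[452.79998779296875, -285.8999938964844], [453.20001220703125, -327.8999938964844], [504.1000061035156, -327.3999938964844], [503.6000061035156, -285.29998779296875]]
[492 184  20  71 599] [505.63439065 230.03505843] [0.6422196  0.43447895]
((635.5374755859375, 421.25115966796875), (141.71121215820312, 51.39547348022461), 26.45214080810547) [[560.7000122070312, 412.70001220703125], [583.5, 366.70001220703125], [710.4000244140625, 429.79998779296875], [687.5, 475.79998779296875]]
[245 206  17  42 563] [253.18650089 227.51509769] [0.64246866 0.00178428]
((641.980712890625, 1.6755456924438477), (57.80298614501953, 20.006372451782227), 3.395820140838623) [[612.5, 9.899999618530273], [613.7000122070312, -10.0], [671.4000244140625, -6.599999904632568], [670.2000122070312, 13.399999618530273]]
[226 255  95  10 480] [286.89583333 261.17708333] [0.69067539 0.04955037]
((689.5556640625, 31.402652740478516), (14.571518898010254, 128.15626525878906), 2.603806734085083) [[679.4000244140625, 95.0999984741211], [685.2000122070312, -32.900001525878906], [699.7000122070312, -32.29999923706055], [693.9000244140625, 95.69999694824219]]
[ 165  288  181   38 3475] [246.40776978 303.51395683] [ 0.76794002 -0.00209971]
((778.7430419921875, 8.273025512695312), (74.43653106689453, 283.3608703613281), 3.112628698348999) [[733.9000244140625, 147.6999969482422], [749.2999877929688, -135.1999969482422], [823.5999755859375, -131.1999969482422], [808.2000122070312, 151.8000030517578]]
[5.64611180e-01 7.64258626e-05 1.67438510e-01] [-4.93816903e-02  9.98779887e-01 -4.30167855e-04]
```

View pics/c8.png

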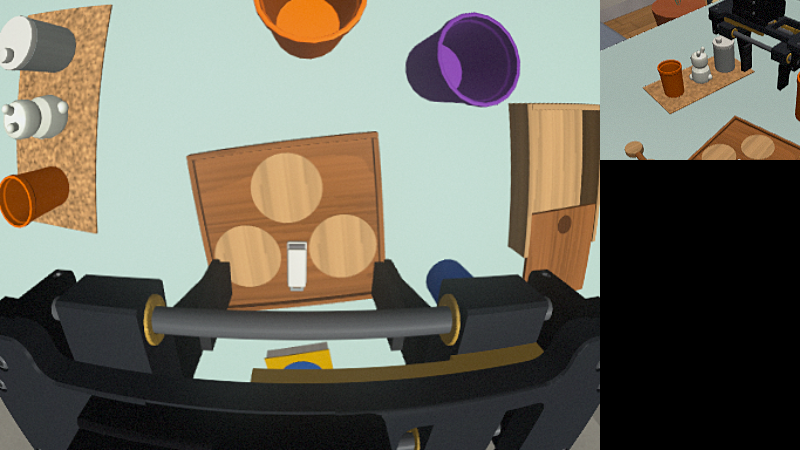

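All three stand on the mat (left edge of the view), and the clip lies alone at (297,265), the blue cup well clear. Code gives it at (0.642, 0.002), yaw 0.055; descend watching the force.

Emit:
drive_tool:
  deltas: "50 40 1 -20 0; 50 77 1 -50 0; 50 77 1 -95 0; 50 77 1 -135 0; 50 77 1 -160 0; 50 77 1 -170 0; 50 77 1 -175 0; 50 77 1 -178 0; 50 77 1 -178 0; 50 77 1 -178 0"

```text
time_s: 24.15
position: [0.6429, 0.0016, -0.0088]
tcp_rot: [[-0.999, -0.05, 0.003], [-0.05, 0.999, -0.001], [-0.003, -0.001, -1.0]]
force: [0.2, 0.6, -0.4]
opening: 0.572
grasp_force: 0.0
```

```bash
python3 - <<'E'
from h import *
k=600/512
p,r=rect(np.array([wat("w5",u,v,.008,k) for u,v in [(286.5,188),(247.5,257),(343,246)]]),np.array([(-45,0),(28,-54),(28,54)])/1000,[.6,0,.17]) 
print([wat("w5",u,v,.008,k) for u,v in [(286.5,188),(247.5,257),(343,246)]],p,r.tolist())
print("box",[wat("w5",u,v,.04,k) for u,v in [(509,104),(524,260)]])
E
```

```text
[array([ 0.55971897, -0.0134001 ]), array([ 0.64118504, -0.05423037]), array([0.62184571, 0.05195292])] [ 0.60397321 -0.00586784  0.17599351] [[-0.1, -0.3], [-0.2, 0.1], [0.2, 0.2]]
box [array([0.44609634, 0.21172268]), array([0.61959419, 0.27256346])]
```

Emit:
drive_tool:
  deltas: "50 0 0 -2 0; 50 0 0 -4 0; 50 0 0 -5 0; 50 0 0 -5 0"

```text
time_s: 24.55
position: [0.6415, 0.0021, -0.0155]
tcp_rot: [[-0.999, -0.05, -0.0], [-0.05, 0.999, 0.0], [0.0, 0.0, -1.0]]
force: [-0.1, 0.8, 0.8]
opening: 0.579
grasp_force: 0.0
```

Emit:
drive_tool:
  deltas: "30 0 0 0 0; 30 0 0 0 0; 15 0 0 0 0; 15 0 0 0 0; 15 0 0 0 0; 15 0 0 0 0; 15 0 0 0 0"

```text
time_s: 25.25
position: [0.6417, 0.0019, -0.0153]
tcp_rot: [[-0.999, -0.05, -0.0], [-0.05, 0.999, -0.0], [0.0, -0.0, -1.0]]
force: [-0.1, 0.1, 0.9]
opening: 0.218
grasp_force: 30.0
```

Emit:
drive_tool:
  deltas: "15 0 0 15 0; 15 0 0 50 0; 15 0 0 95 0; 15 0 0 140 0; 15 0 0 165 0; 15 -20 45 165 0; 15 -40 90 165 0.03; 15 -60 135 165 0.06; 15 -80 180 165 0.09; 15 -100 225 165 0.12; 15 -125 265 165 0.14; 15 -125 265 165 0.14"

```text
time_s: 26.45
position: [0.5124, 0.2716, 0.1507]
tcp_rot: [[-0.981, -0.195, -0.002], [-0.195, 0.981, 0.002], [0.002, 0.002, -1.0]]
force: [-0.3, -0.2, -1.1]
opening: 0.217
grasp_force: 30.0
```

Emit:
drive_tool:
  deltas: "15 -23 48 0 0; 15 -23 48 0 0; 15 -23 48 -45 0; 15 -23 48 -90 0; 15 -23 48 -125 0; 15 -23 48 -150 0; 15 -23 48 -160 0; 15 -23 48 -164 0; 15 -23 48 -167 0; 15 -23 48 -167 0"

```text
time_s: 27.45
position: [0.4948, 0.3151, -0.0162]
tcp_rot: [[-0.982, -0.189, 0.002], [-0.189, 0.982, 0.001], [-0.002, 0.0, -1.0]]
force: [1.5, -0.6, 0.8]
opening: 0.215
grasp_force: 30.0
```

Open slightly, rise, and look.

Emit:
drive_tool:
  deltas: "15 0 0 -1 0; 35 0 0 -1 0; 45 0 0 -1 0; 45 0 0 -1 0; 45 0 0 20 0; 45 0 0 60 0; 45 0 0 110 0; 60 0 0 160 0; 80 0 0 170 0; 87 0 -40 170 0; 87 0 -80 170 0; 87 0 -80 170 0"

```text
time_s: 28.65
position: [0.4926, 0.2312, 0.1522]
tcp_rot: [[-0.983, -0.185, -0.002], [-0.185, 0.983, -0.002], [0.003, -0.002, -1.0]]
force: [0.4, 0.3, -0.1]
opening: 0.887
grasp_force: 0.0
```

```bash
python3 - <<'E'
from h import *
wsave("w6"); im=np.load("pics/w6.npz")["im"]; sc=imaging.capture("scene"); sd=imaging.capture("side")
f=lambda x:cv2.resize(x[...,::-1],(400,300),interpolation=cv2.INTER_CUBIC)
cv2.imwrite("pics/c9.png",np.vstack([np.hstack([f(sc[180:360,300:500]),f(sd[250:384,170:350])]),np.hstack([f(im),f(sc[60:240,80:320])])]))
s=bot.read_state();print(s["position"],s["tcp_rot"][:,1])
E
```

```text
[0.49364206 0.23510597 0.15234538] [-1.87940086e-01  9.82180331e-01  5.67318808e-04]
```

View pics/c9.png

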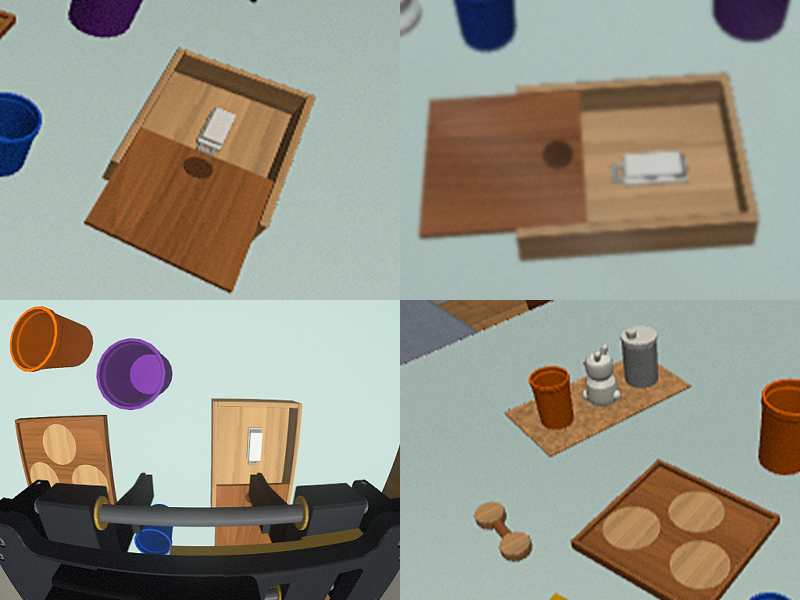

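The clip lies wholly in the open part of the box, and the three still stand on the mat. Now the returns, rabbit first.

Emit:
drive_tool:
  deltas: "75 0 -45 0 0; 75 0 -95 0 0; 75 0 -145 0 0; 75 0 -195 0 -0.05; 75 0 -245 0 -0.1; 75 0 -295 0 -0.15; 75 0 -345 0 -0.2; 75 -5 -395 0 -0.25; 75 -10 -445 0 -0.272; 75 -15 -490 0 -0.272; 75 -15 -520 0 -0.272; 75 -15 -520 0 -0.272"

```text
time_s: 30.0
position: [0.4804, -0.2894, 0.1524]
tcp_rot: [[-0.996, 0.085, 0.002], [0.085, 0.996, -0.003], [-0.003, -0.003, -1.0]]
force: [-0.8, 1.0, -0.2]
opening: 0.86
grasp_force: 0.0
```

Emit:
drive_tool:
  deltas: "75 0 -24 0 0; 75 0 -24 0 0; 75 0 -24 -40 0; 75 0 -24 -80 0; 75 0 -24 -110 0; 75 0 -24 -125 0; 75 0 -24 -133 0; 75 0 -24 -133 0; 75 0 -24 -133 0"

```text
time_s: 30.9
position: [0.4796, -0.3086, 0.0203]
tcp_rot: [[-0.997, 0.081, 0.001], [0.081, 0.997, -0.001], [-0.001, -0.001, -1.0]]
force: [-0.5, -0.0, 0.8]
opening: 0.859
grasp_force: 0.0
```

Emit:
drive_tool:
  deltas: "55 0 0 0 0; 55 0 0 0 0; 40 0 0 0 0; 40 0 0 0 0; 40 0 0 0 0; 40 0 0 0 0; 40 0 0 0 0; 40 0 0 15 0; 40 0 0 50 0; 40 0 0 90 0; 40 0 0 130 0; 40 0 0 130 0"

```text
time_s: 32.1
position: [0.4819, -0.3124, 0.1549]
tcp_rot: [[-0.997, 0.082, 0.009], [0.082, 0.997, -0.009], [-0.009, -0.008, -1.0]]
force: [1.2, -0.1, -1.2]
opening: 0.499
grasp_force: 30.0
```

Emit:
drive_tool:
  deltas: "40 15 40 0 -0.13; 40 30 80 0 -0.26; 40 45 120 0 -0.39; 40 60 160 0 -0.52; 40 75 200 0 -0.65; 40 95 240 0 -0.78; 40 115 280 0 -0.91; 40 130 320 0 -1.04; 40 142 345 0 -1.17; 40 142.5 356.5 0 -1.3; 40 142.5 356.5 0 -1.3; 40 142.5 356.5 0 -1.3"

```text
time_s: 33.3
position: [0.6202, 0.0471, 0.1483]
tcp_rot: [[-0.191, 0.982, -0.003], [0.982, 0.191, -0.001], [-0.0, -0.003, -1.0]]
force: [-0.0, -0.6, -1.6]
opening: 0.495
grasp_force: 30.0
```

Emit:
drive_tool:
  deltas: "40 0 0 -40 0; 40 0 0 -80 0; 40 0 0 -105 0; 40 0 0 -118 0; 40 0 0 -124 0; 40 0 0 -124 0; 40 0 0 -124 0"

```text
time_s: 34.0
position: [0.6226, 0.0469, 0.027]
tcp_rot: [[-0.188, 0.982, 0.003], [0.982, 0.188, -0.0], [-0.001, 0.003, -1.0]]
force: [0.0, -1.1, -2.2]
opening: 0.492
grasp_force: 30.0
```

Emit:
drive_tool:
  deltas: "40 0 1 -1.5 0; 40 0 1 -2.5 0; 40 0 1 -2.5 0; 40 0 1 -2.5 0"

```text
time_s: 34.4
position: [0.6218, 0.0485, 0.0239]
tcp_rot: [[-0.188, 0.982, 0.002], [0.982, 0.188, -0.0], [-0.0, 0.001, -1.0]]
force: [1.1, 0.1, 0.1]
opening: 0.496
grasp_force: 30.0
```

Emit:
drive_tool:
  deltas: "40 0 0 -0.5 0; 60 0 0 -0.5 0; 80 0 0 -0.5 0; 80 0 0 -0.5 0; 80 0 0 40 0; 80 0 0 85 0; 80 0 0 130 0; 80 -5 -40 130 0.13; 80 -10 -80 130 0.26; 80 -15 -120 130 0.39; 80 -20 -160 130 0.52; 80 -20 -160 130 0.52"

```text
time_s: 35.6
position: [0.6009, -0.1168, 0.153]
tcp_rot: [[-0.648, 0.761, 0.0], [0.761, 0.648, -0.002], [-0.002, -0.001, -1.0]]
force: [0.3, 0.4, -0.2]
opening: 0.92
grasp_force: 0.0
```

Emit:
drive_tool:
  deltas: "80 -5 -40 0 0.13; 80 -10 -80 0 0.26; 80 -15 -120 0 0.39; 80 -25 -160 0 0.52; 80 -36 -203 0 0.65; 80 -36 -203 0 0.78; 80 -36 -203 0 0.78; 80 -36 -203 -40 0.78; 80 -36 -203 -80 0.78; 80 -36 -203 -110 0.78; 80 -36 -203 -122 0.78; 80 -36 -203 -132 0.78"

```text
time_s: 36.8
position: [0.5654, -0.3131, 0.0202]
tcp_rot: [[-0.997, 0.082, -0.001], [0.082, 0.997, 0.001], [0.001, 0.001, -1.0]]
force: [-0.5, -0.2, 0.1]
opening: 0.918
grasp_force: 0.0
```

Emit:
drive_tool:
  deltas: "80 0 0 0 0; 64 0 0 0 0; 64 0 0 0 0; 52 0 0 0 0; 52 0 0 0 0; 52 0 0 0 0; 52 0 0 0 0; 52 0 0 0 0"

```text
time_s: 37.6
position: [0.5659, -0.315, 0.0223]
tcp_rot: [[-0.997, 0.082, 0.002], [0.082, 0.997, -0.001], [-0.002, -0.001, -1.0]]
force: [-0.1, 1.2, 5.1]
opening: 0.669
grasp_force: 29.8
```

Emit:
drive_tool:
  deltas: "52 0 0 15 0; 52 0 0 50 0; 52 0 0 90 0; 52 0 0 130 0; 52 10 40 130 -0.13; 52 20 80 130 -0.26; 52 30 120 130 -0.39; 52 40 160 130 -0.52; 52 50 200 130 -0.65; 52 65 235 130 -0.78; 52 75.5 262 130 -0.91; 52 75.5 262 130 -0.91"

```text
time_s: 38.8
position: [0.6415, -0.0486, 0.1517]
tcp_rot: [[-0.55, 0.835, 0.001], [0.835, 0.55, 0.001], [0.0, 0.001, -1.0]]
force: [-0.9, -0.4, 0.2]
opening: 0.67
grasp_force: 30.0
```

Emit:
drive_tool:
  deltas: "52 0 0 0 -0.13; 52 0 0 0 -0.27; 52 0 0 0 -0.41; 52 0 0 0 -0.41; 52 0 0 -40 -0.41; 52 0 0 -80 -0.41; 52 0 0 -105 -0.41; 52 0 0 -118 -0.41; 52 0 0 -124 -0.41; 52 0 0 -126 -0.41; 52 0 0 -126 -0.41"

```text
time_s: 39.9
position: [0.6417, -0.0531, 0.0265]
tcp_rot: [[-0.169, 0.986, 0.002], [0.986, 0.169, -0.001], [-0.001, 0.002, -1.0]]
force: [-0.6, -0.0, 0.0]
opening: 0.673
grasp_force: 30.0
```

Emit:
drive_tool:
  deltas: "52 0 0 -1 0; 52 0 0 -1.5 0; 52 0 0 -1.5 0; 52 0 0 -1.5 0"

```text
time_s: 40.3
position: [0.6424, -0.0532, 0.0262]
tcp_rot: [[-0.169, 0.986, 0.004], [0.986, 0.169, -0.002], [-0.002, 0.003, -1.0]]
force: [-0.6, 0.8, 8.2]
opening: 0.668
grasp_force: 29.8
```

Emit:
drive_tool:
  deltas: "65 0 0 0 0; 85 0 0 0 0; 85 0 0 0 0; 85 0 0 0 0; 85 0 0 40 0; 85 0 0 85 0; 85 0 0 130 0; 85 -10 -40 130 0.13; 85 -30 -80 130 0.26; 85 -60 -115 130 0.39; 85 -90 -145 130 0.52; 85 -90 -145 130 0.52"

```text
time_s: 41.5
position: [0.5471, -0.2008, 0.1533]
tcp_rot: [[-0.633, 0.774, -0.003], [0.774, 0.633, -0.0], [0.002, -0.003, -1.0]]
force: [0.2, -0.2, -0.7]
opening: 0.975
grasp_force: 0.0
```

Emit:
drive_tool:
  deltas: "85 -40 -25 0 0.13; 85 -80 -50 0 0.26; 85 -120 -80 0 0.39; 85 -155 -104 0 0.52; 85 -155 -104 0 0.65; 85 -155 -104 0 0.79; 85 -155 -104 0 0.79; 85 -155 -104 -40 0.79; 85 -155 -104 -80 0.79; 85 -155 -104 -110 0.79; 85 -155 -104 -125 0.79; 85 -155 -104 -135 0.79"

```text
time_s: 42.7
position: [0.3959, -0.3005, 0.017]
tcp_rot: [[-0.996, 0.094, -0.001], [0.094, 0.996, 0.002], [0.001, 0.002, -1.0]]
force: [0.9, 0.5, 0.2]
opening: 0.976
grasp_force: 0.0
```

Emit:
drive_tool:
  deltas: "85 0 0 0 0; 65 0 0 0 0; 65 0 0 0 0; 52 0 0 0 0; 52 0 0 0 0; 52 0 0 0 0; 52 0 0 0 0; 52 0 0 0 0"

```text
time_s: 43.5
position: [0.396, -0.3021, 0.0193]
tcp_rot: [[-0.996, 0.092, 0.001], [0.092, 0.996, -0.001], [-0.001, -0.001, -1.0]]
force: [-0.4, 0.0, 5.6]
opening: 0.655
grasp_force: 29.3
```

Emit:
drive_tool:
  deltas: "52 0 0 15 0; 52 0 0 50 0; 52 0 0 90 0; 52 0 0 130 0; 52 25 25 130 0; 52 55 60 130 0.05; 52 85 95 130 0.1; 52 110 130 130 0.15; 52 135 170 130 0.2; 52 155 210 130 0.255; 52 163 250 130 0.255; 52 163.5 280 130 0.255"

```text
time_s: 44.7
position: [0.5595, -0.0188, 0.1478]
tcp_rot: [[-0.987, -0.164, -0.001], [-0.164, 0.987, 0.001], [0.001, 0.001, -1.0]]
force: [0.2, 0.6, -1.9]
opening: 0.651
grasp_force: 29.7
```

Emit:
drive_tool:
  deltas: "52 0 9 0 0; 52 0 9 0 0; 52 0 9 -40 0; 52 0 9 -80 0; 52 0 9 -105 0; 52 0 9 -118 0; 52 0 9 -124 0; 52 0 9 -124 0; 52 0 9 -124 0"

```text
time_s: 45.6
position: [0.5606, -0.0134, 0.0257]
tcp_rot: [[-0.987, -0.162, 0.003], [-0.162, 0.987, -0.001], [-0.003, -0.001, -1.0]]
force: [-0.6, 0.5, -2.9]
opening: 0.654
grasp_force: 29.4
```

Emit:
drive_tool:
  deltas: "52 -0.5 0.5 -1.5 0; 52 -0.5 0.5 -2.5 0; 52 -0.5 0.5 -2.5 0; 52 -0.5 0.5 -2.5 0"

```text
time_s: 46.0
position: [0.5595, -0.0125, 0.0236]
tcp_rot: [[-0.987, -0.163, 0.002], [-0.163, 0.987, -0.001], [-0.002, -0.001, -1.0]]
force: [-2.7, -1.0, 5.4]
opening: 0.654
grasp_force: 29.2
```

Emit:
drive_tool:
  deltas: "65 0 0 0 0; 85 0 0 0 0; 85 0 0 0 0; 85 0 0 0 0; 85 0 0 40 0; 85 0 0 85 0; 85 0 0 130 0; 85 0 0 175 0; 85 -25 0 215 0; 85 -55 0 250 0; 85 -70 0 270 0; 85 -70 0 270 0"

```text
time_s: 47.2
position: [0.4888, -0.0121, 0.2953]
tcp_rot: [[-0.987, -0.162, 0.006], [-0.162, 0.987, -0.002], [-0.006, -0.003, -1.0]]
force: [0.3, 0.0, 0.1]
opening: 0.978
grasp_force: 0.0
```

```bash
python3 - <<'E'
from h import *
wsave("w7"); d=np.load("pics/w7.npz"); im=d["im"]; sc=imaging.capture("scene"); sd=imaging.capture("side")
print(d["T"][:3,3].round(3)); s=bot.read_state(); print(s["time_s"],s["position"])
f=lambda x,w,h:cv2.resize(x[...,::-1],(w,h),interpolation=cv2.INTER_CUBIC)
# same view crops before/after; wrist crop beneath
s0=np.load("pics/scene0.npy")
top=np.hstack([f(s0[140:260,170:320],350,280),f(sc[140:260,170:320],350,280)])
sd0=np.load("pics/side0.npy")
bot_=np.hstack([f(sd0[140:240,200:300],280,280),f(sd[140:240,200:300],280,280),f(im[60:260,170:270],140,280)])
cv2.imwrite("pics/c10.png",np.vstack([top,bot_]))
hsv=cv2.cvtColor
# template shift of each object between start and now
for n,a,b,(boxes) in (("scene",s0,sc,{"stack":(200,158,34,52),"sippy":(243,148,34,45),"rabbit":(244,183,34,46)}),("side",sd0,sd,{"stack":(222,152,30,40),"sippy":(254,163,32,48),"rabbit":(222,182,32,40)})):
    for k,(x,y,w,h) in boxes.items():
        r=cv2.matchTemplate(b[y-12:y+h+12,x-12:x+w+12],a[y:y+h,x:x+w],cv2.TM_CCOEFF_NORMED); _,v,_,l=cv2.minMaxLoc(r); print(n,k,round(v,2),l[0]-12,l[1]-12)
E
```

```text
[ 0.404 -0.025  0.493]
47.35 [ 0.48880601 -0.01200825  0.29118277]
scene stack 0.9 -1 1
scene sippy 0.99 0 0
scene rabbit 0.98 0 0
side stack 0.98 -1 0
side sippy 1.0 0 0
side rabbit 0.9 0 0
```

View pics/c10.png

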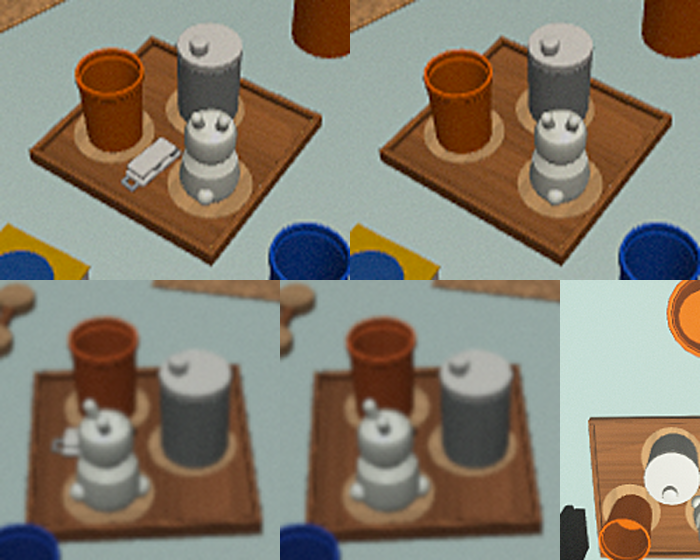

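The before and after views match: all three upright on their discs (shifts of at most 1 px), clip gone from the tray, bystanders in place.

```bash
python3 -c "
from rig import bot
print(bot.hand_in())"
```

```text
the job is handed in; nothing more can be done
None
```

I handed the job in at about 47 s of the 144 s allowed: the clip lies in the open part of the box, and the rabbit, stacking cup and sippy cup are back upright on their spots, within about 2 mm by the before-and-after pictures. My first grip on the stacking cup was too high and slipped off, without tipping it, because the fingertips sat about 28 mm above the reported TCP.

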